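# Stack the jars and tins on their coasters

## Robot

A 7-joint arm with a two-finger parallel gripper is mounted at the origin on the work surface. World frame = base frame: x ahead of the robot, y to its left, z up, the work surface at z = 0. Lengths are in m, angles in rad, forces in N, time in s.
With the tool pointing down it reaches from about 0.4 to 0.75 m from the base axis. Payload 19.5 kg.
Tool frame: the origin (TCP) lies at the very end of the fingers, on their centre line; the grasp point (between the pads) lies 19 mm behind it; z points along the fingers, y is the line along which they close (so a half turn about z gives the same grasp; the last joint's range is limited). The gripper opens to 85 mm and grips with 20 to 120 N. Pads are 22 mm wide; open, the fingers measure 114 mm over their backs; the gripper's body (76 mm by 85 mm) begins 54 mm behind the grasp point. The pads swing forward as they close: fully open they stand 13 mm farther back than shut.
Start: joints at [-1.243, 0.707, -0.028, 1.485, 0.022, 0.951, -0.075], TCP at [0.208, 0.536, 0.231] pointing down, gripper open.
Joint ranges: [-2.71, 2.71], [-0.32, 2.16], [-1.57, 1.52], [0, 2.45], [-1.46, 4.6], [0, 2.02], [-2.83, 2.83]. Speed limits (rad/s): [1.89, 1.89, 2.57, 2.57, 3.01, 3.01, 3.01].

## Interface

Orientations are given as a rotation vector (axis times angle).
In Python, from plant import * gives the robot as it stands.
- The arm moves only by the tool apply_moves, never from a script. Its argument "targets" is a list of rows, each a list of 3 entries, a list of its own where there are three numbers: the shift along the tool's x, y, z as a fraction of full scale, then the turn about the tool's z as a fraction of full scale, then the closure, from 0 (fully open) to 1 (shut). A call has 1 to 20 rows; each row is the pose to reach, as a shift and turn from the pose commanded when the call began, along the tool's axes at that moment; what a row does not reach only later rows make up. Full scale, the value 1, is 80 mm for a shift and 30 degrees for a turn. A row lasts 1/10 s, in which the tool goes at most 50 mm and 8.59 degrees, less where a joint would pass 70% of its speed; a pose out of reach is approached as far as the arm can. A call with a number of a shift or a turn outside -1 to 1 is refused whole. A call with a gripper value outside its range is refused whole. The fingers move at their own pace and stop on an object; the grip force is fixed at half the most. Time passes only in rows, so rows that repeat a pose let the fingers close. It gives the time, the measured TCP pose, the force, the opening and the grip force at its end, in the units of the state.
- observe(): the state, without advancing time (a new reading comes with each control period).
- snapshot(name): name is "side" or "top" or "wrist"; returns a dict with "color" (384x512x3 uint8, blue, green, red), "z_map" (384x512 float32, m along the optical axis (not along the pixel's ray), 0 where there is no reading), "K" (3x3 intrinsics, pixels), "R" (3x3) and "t" (3): a world point X has camera coordinates R X + t. Camera axes: x right, y down, z forward; pixel columns grow to the right and rows downward; lengths in m; the calibration is good to about 2 mm. A picture is of the moment at which its call begins.
- hand_in(): hands the job in; it is judged then, once.
Trained networks look in a picture, given as the dict that the camera call returned (one of the last four; its "shot" number tells which), for a name from the list of things; names that differ only in an ending like _2 or _b are one class to them, and where a whole thing is asked for, a point or a joint stands for the part that bears it (a point fixed in the world has none). Each returns a list of dicts, best first, with "confidence" (0 to 1); they miss things now and then, are a little off and sometimes report something else, mostly with a low value. They report only what shows in the picture. A call takes as long as a camera call.
- find_in(picture, query): "position" ([column, row] as shares, 0 to 1, of the picture: columns of its width, rows of its height, amid what is visible of it).
- trace(picture, query): "mask" (384x512 bool, what is visible of it) and "position" ([column, row] as shares, 0 to 1, of the picture: columns of its width, rows of its height, amid what is visible of it).
- tip_of(picture, query): "position" ([column, row] as shares, 0 to 1, of the picture: columns of its width, rows of its height: a listed point, or the origin of a listed thing).
The state is a dict: "time": time; "qpos": joint angles; "dq": joint speeds; "joint_torque": joint torques, N m; "eef_pos": TCP position; "ee_rot": TCP orientation; "wrist_force": force on the tool from outside, world axes, zero at the start; "ft_torque": the same for the moment, N m; "gripper_width": finger opening in m; "grasp_force": force on a finger pad.
Only numpy, scipy, OpenCV 4.12 (cv2) and the standard library are available. Lean on these libraries where they do the work, as an engineer would, in place of code of your own. Each camera call takes 0.05 s, during which the arm holds its last target. There are 200 camera calls.

## Task

Clear the vanity into two neat stacks: on the round wooden coaster stack the three round jars, the widest at the bottom and the narrowest on top, and on the square marble coaster stack the two square tins, the larger below and the smaller on top. Centre each piece upright on what is under it and set it down gently, without dropping it. Leave the ring cone, the nail lacquer bottle and the hand mirror where they are.

Things in the scene. Friction and masses are not known exactly. Their poses are not given: they have to be found in the camera images.
- jar_wide_center (a point): the widest of three closed round cosmetic jars, white and glassy with a flat white lid of the same width, an upright cylinder 64 mm in diameter and 38 mm high, about 0.14 kg; loose, standing on the table. The point is its centre, 19 mm above its underside; z up, its yaw means nothing.
- jar_middle_center (a point): the middle-sized of three closed round cosmetic jars, white and glassy with a flat white lid of the same width, an upright cylinder 52 mm in diameter and 34 mm high, about 0.09 kg; loose, standing on the table. The point is its centre, 17 mm above its underside; z up, its yaw means nothing.
- jar_narrow_center (a point): the narrowest of three closed round cosmetic jars, white and glassy with a flat white lid of the same width, an upright cylinder 40 mm in diameter and 30 mm high, about 0.05 kg; loose, standing on the table. The point is its centre, 15 mm above its underside; z up, its yaw means nothing.
- tin_large_center (a point): the larger of two closed square metal hair-pin tins with flat lids, 60 x 60 mm and 28 mm high, under 0.12 kg, loose, lying flat on the table. The point is its centre, 14 mm above its underside; x and y run square to its side faces, z up.
- tin_small_center (a point): the smaller of two closed square metal hair-pin tins with flat lids, 44 x 44 mm and 24 mm high, under 0.12 kg, loose, lying flat on the table. The point is its centre, 12 mm above its underside; x and y run square to its side faces, z up.
- coaster_round_top (a point): round wooden coaster, 90 mm in diameter, 8 mm thick, flat, fixed to the table. The point is the centre of its upper face, 8 mm above the table; z up.
- coaster_square_top (a point): square marble coaster, 84 x 84 mm, 8 mm thick, flat, fixed to the table. The point is the centre of its upper face, 8 mm above the table; x and y run square to its edges, z up.
- ring_cone_center (a point): white ceramic ring cone standing loose on the table, foot 46 mm in diameter, pointed top, 65 mm high: a bystander. The point is on its axis 32 mm above the table; z up.
- lacquer_center (a point): small nail lacquer bottle standing loose on the table, amber glass 28 x 28 mm with a slim black cap, 63 mm high in all: a bystander. The point is on its axis 32 mm above the table; z up.
- mirror_center (a point): round wooden hand mirror lying loose, face up, 110 mm in diameter and 11 mm thick, with a handle 20 mm wide that reaches 135 mm from the centre along its -x: a bystander. The point is the centre of the round part, 5 mm above the table; z up.

How it is judged:
At the end, for the whole second after the job is handed in: Wide jar within 15 mm of the round coaster's centre, middle jar within 12 mm of its axis, narrow jar within 10 mm of that; large tin within 15 mm of the square coaster's centre, small tin within 12 mm of it; heights of such stacks within 4 mm, tilt under 0.1 rad, all at rest. Tin yaw is free (horizontal distance between jar_wide_center and coaster_round_top below 0.015 m and height (world z) of jar_wide_center between 0.023 and 0.031 m and angle between each of jar_wide_center, jar_middle_center, jar_narrow_center, tin_large_center, tin_small_center's own z axis and vertical below 0.1 rad and linear speed of each of jar_wide, jar_middle, jar_narrow, tin_large, tin_small below 0.02 m/s and angular speed of each of jar_wide, jar_middle, jar_narrow, tin_large, tin_small below 0.2 rad/s and horizontal distance between jar_middle_center and jar_wide_center below 0.012 m and height (world z) of jar_middle_center between 0.059 and 0.067 m and horizontal distance between jar_narrow_center and jar_middle_center below 0.01 m and height (world z) of jar_narrow_center between 0.091 and 0.099 m and horizontal distance between tin_large_center and coaster_square_top below 0.015 m and height (world z) of tin_large_center between 0.018 and 0.026 m and horizontal distance between tin_small_center and tin_large_center below 0.012 m and height (world z) of tin_small_center between 0.044 and 0.052 m); the robot touches nothing.
It fails at once if a jar or tin is let fall (faster than 0.75 m/s, a fall of about 29 mm, with no finger on it) ((contact force between the fingers and jar_wide below 0.05 N and linear speed of jar_wide above 0.75 m/s) or (contact force between the fingers and jar_middle below 0.05 N and linear speed of jar_middle above 0.75 m/s) or (contact force between the fingers and jar_narrow below 0.05 N and linear speed of jar_narrow above 0.75 m/s) or (contact force between the fingers and tin_large below 0.05 N and linear speed of tin_large above 0.75 m/s) or (contact force between the fingers and tin_small below 0.05 N and linear speed of tin_small above 0.75 m/s)).
It fails at once if the ring cone is shoved more than 30 mm or knocked over (distance of ring_cone_center from where it was at the start of the episode above 0.03 m or angle between ring_cone_center's own z axis and vertical above 0.5 rad).
It fails at once if the nail lacquer bottle is shoved more than 30 mm or knocked over (distance of lacquer_center from where it was at the start of the episode above 0.03 m or angle between lacquer_center's own z axis and vertical above 0.5 rad).
It fails at once if the hand mirror is shoved more than 30 mm or knocked over (distance of mirror_center from where it was at the start of the episode above 0.03 m or angle between mirror_center's own z axis and vertical above 0.5 rad).
It also fails if it takes over 128 s, if anything falls off the work surface, if the arm or the gripper's body presses on something with over 40 N, if the wrist force passes 120 N, or if a joint passes its speed limit or range.

## Working session

There is one attempt and no reset: what is moved stays moved. The work goes in short steps, Python scripts to look and compute and a tool call to move; the robot and the scene stay as the last step left them, time stands still between calls to the robot, and variables do not carry over. Pictures are saved under pics/ and viewed, at most 14 in all, crops included, and the job is handed in when it is done.

Besides the shell and the picture viewer there is one more tool, called as name(argument=value, ...), one argument or row to a line, values as JSON. apply_moves: Moves the arm, as the interface text tells. Its arguments: {"type":"object","properties":{"targets":{"type":"array","items":{"type":"array"}}},"required":["targets"]}

```bash
mkdir -p pics; ls
cat > h.py <<'E'
from plant import *
import numpy as np, cv2
from scipy.spatial.transform import Rotation as Ro
def cloud(p):
    z=p["z_map"]; K=p["K"]; v,u=np.mgrid[0:z.shape[0],0:z.shape[1]]
    c=np.stack([(u-K[0,2])/K[0,0]*z,(v-K[1,2])/K[1,1]*z,z],-1)
    return (c-p["t"])@p["R"]
E
python3 - <<'E'
from h import *
print(observe())
for n in ["top","side"]:
    p=snapshot(n); cv2.imwrite(f"pics/{n}0.png",p["color"]); X=cloud(p)
    print(n,p["R"].round(3).tolist(),p["t"].round(3))
    for q in ["jar_wide_center","jar_middle_center","jar_narrow_center","tin_large_center","tin_small_center","coaster_round_top","coaster_square_top","ring_cone_center","lacquer_center","mirror_center"]:
        for r in trace(p,q)[:3]:
            m=r["mask"]&(p["z_map"]>0)
            if m.sum()<5: continue
            P=X[m]; top=np.percentile(P[:,2],95); T=P[P[:,2]>top-.006]
            rect=cv2.minAreaRect(T[:,:2].astype(np.float32)*1000)
            print(q,round(r["confidence"],2),m.sum(),(np.array(r["position"])*[512,384]).round(),"top",top.round(3),"mean",T.mean(0).round(3),"rect",np.round(rect[0]),np.round(rect[1]),round(rect[2]))
E
```

```text
pics
{'time': 0.0, 'qpos': array([-1.24271259,  0.70709222, -0.02760378,  1.485008  ,  0.02199957,
        0.95088464, -0.07552462]), 'dq': array([ 0.00107817,  0.00055912, -0.00031569, -0.00075423, -0.00087472,
       -0.00138098,  0.00158794]), 'joint_torque': array([-4.07805019e-04, -8.83205795e+01,  1.23447396e+00, -2.36178052e+01,
        1.67957781e-02,  6.27509653e-03, -2.82777705e-05]), 'eef_pos': array([0.20772422, 0.53588382, 0.23083165]), 'ee_rot': array([-5.77575586e-01, -3.08788223e+00,  1.69355867e-03]), 'wrist_force': array([-0.2310541 ,  0.59611966,  0.80483738]), 'ft_torque': array([ 0.0640852 , -0.02946986, -0.00624534]), 'grasp_force': 0.0, 'gripper_width': 0.08542693492660006}
top [[0.006, -1.0, 0.006], [-0.986, -0.007, -0.165], [0.165, -0.005, -0.986]] [0.011 0.547 1.148]
jar_wide_center 0.94 482 [390. 184.] top 0.041 mean [ 0.566 -0.356  0.039] rect [ 566. -356.] [63. 57.] 89
jar_middle_center 0.78 329 [137. 249.] top 0.037 mean [0.388 0.344 0.034] rect [388. 344.] [48. 49.] 1
jar_middle_center 0.74 728 [316. 198.] top 0.012 mean [ 0.531 -0.155  0.009] rect [ 53
[... 1629 characters left out ...]
 221.] top 0.013 mean [0.426 0.017 0.011] rect [407.  -0.] [181. 109.] 26
tin_small_center 0.27 331 [174. 259.] top 0.064 mean [0.683 0.199 0.063] rect [683. 198.] [14. 15.] 17
coaster_round_top 0.72 626 [271. 174.] top 0.011 mean [ 0.532 -0.154  0.008] rect [ 533. -157.] [91. 88.] 63
coaster_square_top 0.9 1301 [250. 275.] top 0.011 mean [0.524 0.192 0.008] rect [525. 189.] [83. 87.] 18
ring_cone_center 0.53 173 [221. 165.] top 0.048 mean [ 0.681 -0.166  0.048] rect [ 681. -166.] [9. 6.] 22
lacquer_center 0.59 313 [172. 260.] top 0.063 mean [0.682 0.2   0.063] rect [682. 199.] [10. 11.] 13
mirror_center 0.69 1596 [303. 222.] top 0.013 mean [0.426 0.017 0.011] rect [407.  -0.] [181. 109.] 26
```

View pics/top0.png

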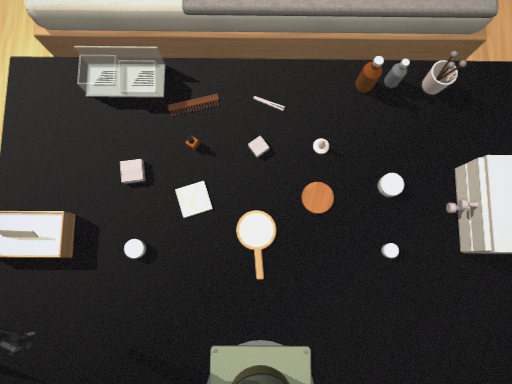

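```bash
cat >> h.py <<'E'
def to(*, cur=None, **k):
    pass
def plan(x,y,yaw=None,start=None):
    """shift in tool axes (fractions) from the current pose to x,y (any z), turn so tool y axis at world angle yaw(deg, mod 180)"""
    s=observe() if start is None else start
    R=Ro.from_rotvec(s["ee_rot"]).as_matrix(); p=s["eef_pos"]
    return R,p
E
python3 - <<'E'
from h import *
s=observe(); R=Ro.from_rotvec(s["ee_rot"]).as_matrix(); print(R.round(3))
E
```

```text
[[-0.932  0.361 -0.   ]
 [ 0.361  0.932 -0.   ]
 [ 0.    -0.    -1.   ]]
```

The picture agrees with the traced positions: jars at px (390,184), (390,250) and (135,248), tins at (132,171) and (259,147), coasters at (318,197) and (194,199). I'll start towards the large tin.

apply_moves(
  targets=[
    [[-1,0,0],0,0],
    [[-1,0,0],0,0],
  ],
)

```text
time: 1.3
eef_pos: [0.2847, 0.506, 0.2313]
ee_rot: [0.578, 3.087, -0.001]
wrist_force: [0.3, -0.1, -0.1]
gripper_width: 0.0848
grasp_force: 0.0
```

apply_moves(
  targets=[
    [[-1,0,0],0,0],
    [[-1,0,0],0,0],
  ],
)

```text
time: 1.5
eef_pos: [0.3602, 0.4764, 0.2313]
ee_rot: [0.581, 3.086, -0.001]
wrist_force: [0.5, 0.3, 0.5]
gripper_width: 0.0855
grasp_force: 0.0
```

apply_moves(
  targets=[
    [[-1,0,0],0,0],
    [[-1,0,0],0,0],
  ],
)

```text
time: 1.7
eef_pos: [0.4348, 0.4473, 0.2312]
ee_rot: [0.581, 3.086, -0.001]
wrist_force: [0.3, 0.2, 0.1]
gripper_width: 0.0854
grasp_force: 0.0
```

apply_moves(
  targets=[
    [[-1,0,0],0,0],
    [[-1,0,0],0,0],
  ],
)

```text
time: 1.9
eef_pos: [0.5092, 0.4182, 0.2311]
ee_rot: [0.581, 3.086, -0.001]
wrist_force: [-1.5, -0.7, 0.2]
gripper_width: 0.0854
grasp_force: 0.0
```

apply_moves(
  targets=[
    [[-1,-0.2,0.4],-0.94,0],
    [[-1,-0.2,0.9],-0.94,0],
    [[-1,-0.2,0.9],-0.94,0],
    [[-1,-0.2,0.9],-0.94,0],
    [[-1,-0.2,0.9],-0.94,0],
    [[-1,-0.2,0.9],-0.94,0],
  ],
)

```text
time: 2.5
eef_pos: [0.5749, 0.3768, 0.1596]
ee_rot: [-0.19, 3.136, 0.0]
wrist_force: [-0.6, -0.5, 0.9]
gripper_width: 0.0858
grasp_force: 0.0
```

```bash
cat > h2.py <<'E'
from h import *
def go(x,y,z,yaw,s=None):
    s=s or observe(); R=Ro.from_rotvec(s["ee_rot"]).as_matrix()
    d=R.T@(np.array([x,y,z])-s["eef_pos"])/.08
    cy=np.degrees(np.arctan2(R[1,1],R[0,1])); t=((yaw-cy+90)%180-90)/-30
    print("t",round(s["time"],1),"pos",s["eef_pos"].round(4),"yaw",cy.round(1),"q7",s["qpos"][6].round(2),"tilt",R[2].round(3),"w",round(s["gripper_width"],4),"-> shift",d.round(3),"turn",round(t,3))
E
python3 - <<'E'
from h2 import *
go(.602,.363,.004,97)
p=snapshot("wrist"); cv2.imwrite("pics/w1.png",p["color"]); X=cloud(p)
r=trace(p,"tin_large_center")[0]; P=X[r["mask"]&(p["z_map"]>0)]
T=P[P[:,2]>.022]; print(r["confidence"],np.percentile(P[:,2],95),cv2.minAreaRect((T[:,:2]*1000).astype(np.float32)))
E
```

```text
t 2.5 pos [0.5749 0.3768 0.1596] yaw 96.9 q7 0.94 tilt [-0.  0. -1.] w 0.0858 -> shift [-0.315 -0.213  1.944] turn -0.003Traceback (most recent call last):
  File "<stdin>", line 4, in <module>
IndexError: list index out of range
```

apply_moves(
  targets=[
    [[-0.31,-0.21,0.2],0,0],
    [[-0.31,-0.21,0.6],0,0],
    [[-0.31,-0.21,1],0,0],
    [[-0.31,-0.21,1],0,0],
  ],
)

```text
time: 3.0
eef_pos: [0.5999, 0.3621, 0.0758]
ee_rot: [0.191, -3.131, 0.005]
wrist_force: [-0.3, 0.2, 0.0]
gripper_width: 0.0854
grasp_force: 0.0
```

Run:
```python
from h2 import *
go(.602,.363,.004,97)
p=snapshot("wrist"); cv2.imwrite("pics/w2.png",p["color"]); X=cloud(p)
for r in trace(p,"tin_large_center")[:1]:
  P=X[r["mask"]&(p["z_map"]>0)]
  T=P[P[:,2]>.022]; print(r["confidence"],np.percentile(P[:,2],95),cv2.minAreaRect((T[:,:2]*1000).astype(np.float32)))
```

```text
t 3.0 pos [0.5999 0.3621 0.0758] yaw 97.0 q7 0.97 tilt [ 0.005 -0.003 -1.   ] w 0.0854 -> shift [-0.032  0.01   0.897] turn -0.0
```

View pics/w2.png

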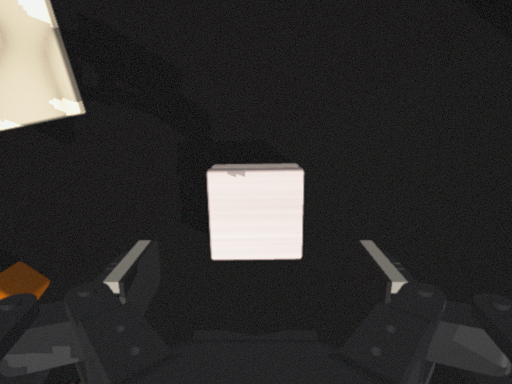

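The tin shows at columns 208–304, centred between the pads and square to them. I'll go down and grip it.

apply_moves(
  targets=[
    [[0,0,0.3],0,0],
    [[0,0,0.6],0,0],
    [[0,0,0.8],0,0],
    [[0,0,0.88],0,0],
    [[0,0,0.88],0,0],
    [[0,0,0.88],0,1],
    [[0,0,0.88],0,1],
    [[0,0,0.88],0,1],
    [[0,0,0.88],0,1],
    [[0,0,0.88],0,1],
    [[0,0,0.88],0,1],
    [[0,0,0.88],0,1],
    [[0,0,0.88],0,1],
  ],
)

```text
time: 4.4
eef_pos: [0.6023, 0.3634, 0.0104]
ee_rot: [-0.192, 3.134, 0.001]
wrist_force: [-1.4, -0.8, 8.7]
gripper_width: 0.0581
grasp_force: 65.1
```

apply_moves(
  targets=[
    [[0,0,-0.1],0,1],
    [[0,0,-0.3],0,1],
    [[0,0,-0.6],0,1],
    [[0,0,-0.8],0,1],
    [[0,0,-0.8],0,1],
    [[0,0,-0.8],0,1],
  ],
)

```text
time: 5.0
eef_pos: [0.6016, 0.3629, 0.0731]
ee_rot: [-0.192, 3.136, -0.0]
wrist_force: [0.1, -0.1, -1.7]
gripper_width: 0.0587
grasp_force: 64.4
```

Run:
```python
from h2 import *
go(.526,.191,.04,97)
p=snapshot("side"); cv2.imwrite("pics/s1.png",cv2.resize(p["color"][150:384,100:412],None,fx=2,fy=2))
```

```text
t 5.0 pos [0.6016 0.3629 0.0731] yaw 97.0 q7 0.97 tilt [-0. -0. -1.] w 0.0587 -> shift [ 1.201 -2.018  0.413] turn 0.0
```

View pics/s1.png

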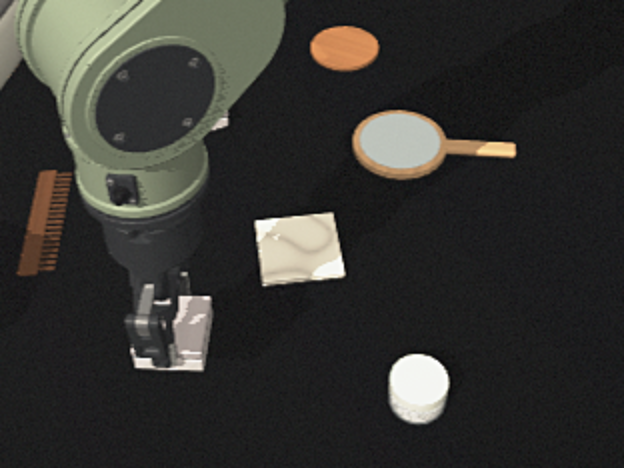

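The tin is held level, at about px (170,335) in the crop. I'll carry it to the square coaster.

apply_moves(
  targets=[
    [[0.15,-0.25,0],0,1],
    [[0.35,-0.6,0],0,1],
    [[0.55,-0.9,0],0,1],
    [[0.6,-1,0],0,1],
  ],
)

```text
time: 5.45
eef_pos: [0.5628, 0.2747, 0.0723]
ee_rot: [0.189, -3.134, 0.003]
wrist_force: [1.3, 0.5, -1.5]
gripper_width: 0.0583
grasp_force: 64.4
```

apply_moves(
  targets=[
    [[0.25,-0.4,0],0,1],
    [[0.45,-0.8,0],0,1],
    [[0.6,-1,0],0,1],
    [[0.6,-1,0.2],0,1],
    [[0.6,-1,0.4],0,1],
    [[0.6,-1,0.4],0,1],
  ],
)

```text
time: 6.05
eef_pos: [0.525, 0.1923, 0.0389]
ee_rot: [0.192, -3.133, 0.001]
wrist_force: [0.9, 0.2, -0.7]
gripper_width: 0.0584
grasp_force: 64.5
```

Run:
```python
from h2 import *
go(.526,.191,.0184,97)
p=snapshot("side"); X=cloud(p)
for q in ["tin_large_center","coaster_square_top"]:
  for r in trace(p,q)[:1]:
    P=X[r["mask"]&(p["z_map"]>0)]; print(q,r["confidence"],np.percentile(P[:,2],[2,10,50,90,98]).round(4),P.mean(0).round(3))
```

```text
t 6.0 pos [0.525  0.1923 0.0389] yaw 97.0 q7 1.02 tilt [ 0.003 -0.001 -1.   ] w 0.0584 -> shift [-0.012 -0.018  0.257] turn 0.001
tin_large_center 0.76 [0.0337 0.0391 0.0563 0.0583 0.0594] [0.516 0.207 0.052]
coaster_square_top 0.85 [0.0019 0.0059 0.0084 0.0101 0.0114] [0.521 0.21  0.008]
```

apply_moves(
  targets=[
    [[0,0,0.08],0,1],
    [[0,0,0.15],0,1],
    [[0,0,0.2],0,1],
    [[0,0,0.23],0,1],
    [[0,0,0.25],0,1],
    [[0,0,0.25],0,1],
  ],
)

```text
time: 6.8
eef_pos: [0.5258, 0.1924, 0.0207]
ee_rot: [0.192, -3.135, 0.0]
wrist_force: [0.6, 0.0, -1.2]
gripper_width: 0.0585
grasp_force: 64.5
```

apply_moves(
  targets=[
    [[0,0,0.015],0,1],
    [[0,0,0.03],0,1],
    [[0,0,0.03],0,1],
  ],
)

```text
time: 7.1
eef_pos: [0.5259, 0.1924, 0.0185]
ee_rot: [-0.192, 3.136, -0.0]
wrist_force: [0.5, 0.4, -1.6]
gripper_width: 0.0586
grasp_force: 64.5
```

apply_moves(
  targets=[
    [[0,0,0],0,0.15],
    [[0,0,0],0,0.1],
    [[0,0,0],0,0],
    [[0,0,0],0,0],
    [[0,0,0],0,0],
    [[0,0,-0.2],0,0],
    [[0,0,-0.6],0,0],
    [[0,0,-1],0,0],
    [[0,0,-1],0,0],
  ],
)

```text
time: 8.0
eef_pos: [0.5273, 0.193, 0.102]
ee_rot: [-0.191, 3.131, 0.003]
wrist_force: [0.6, -0.3, -0.1]
gripper_width: 0.0857
grasp_force: 0.0
```

Run:
```python
from h2 import *
go(.676,.011,.08,126)
p=snapshot("side"); X=cloud(p)
for q in ["tin_large_center","tin_small_center"]:
  for r in trace(p,q)[:1]:
    P=X[r["mask"]&(p["z_map"]>0)]; t=np.percentile(P[:,2],95);T=P[P[:,2]>t-.006]; print(q,r["confidence"],t,T.mean(0).round(3),cv2.minAreaRect((T[:,:2]*1000).astype(np.float32)))
```

```text
t 8.0 pos [0.5273 0.193  0.102 ] yaw 97.0 q7 1.04 tilt [-0.005  0.001 -1.   ] w 0.0857 -> shift [-1.567 -2.484  0.279] turn -0.967
tin_large_center 0.85 0.03831206550922994 [0.524 0.196 0.037] ((523.6605224609375, 201.35330200195312), (59.815879821777344, 79.31977081298828), 7.483859539031982)
tin_small_center 0.56 0.026266185046386 [0.676 0.013 0.024] ((676.1717529296875, 11.572629928588867), (42.16923141479492, 45.437171936035156), 38.69510269165039)
```

apply_moves(
  targets=[
    [[-0.5,-0.5,0],0,0],
    [[-0.78,-1,0],0,0],
    [[-0.78,-1,0],0,0],
  ],
)

```text
time: 8.45
eef_pos: [0.6001, 0.114, 0.0969]
ee_rot: [0.181, -3.136, 0.006]
wrist_force: [-0.9, 0.4, -0.0]
gripper_width: 0.0855
grasp_force: 0.0
```

apply_moves(
  targets=[
    [[-0.5,-0.5,0],0,0],
    [[-0.79,-1,0],0,0],
    [[-0.79,-1,0],0,0],
  ],
)

```text
time: 8.75
eef_pos: [0.6721, 0.0422, 0.0965]
ee_rot: [0.182, -3.136, 0.006]
wrist_force: [-0.9, -0.1, -0.4]
gripper_width: 0.0852
grasp_force: 0.0
```

apply_moves(
  targets=[
    [[0,-0.48,0],-0.3,0],
    [[0,-0.48,0.2],-0.6,0],
    [[0,-0.48,0.3],-0.98,0],
    [[0,-0.48,0.3],-0.98,0],
    [[0,-0.48,0.3],-0.98,0],
    [[0,-0.48,0.3],-0.98,0],
  ],
)

```text
time: 9.35
eef_pos: [0.6745, 0.0109, 0.0738]
ee_rot: [0.978, -2.985, -0.0]
wrist_force: [0.3, 0.2, 1.3]
gripper_width: 0.0853
grasp_force: 0.0
```

Run:
```python
from h2 import *
go(.676,.011,.006,126)
p=snapshot("wrist"); cv2.imwrite("pics/w3.png",p["color"])
```

```text
t 9.3 pos [0.6745 0.0109 0.0738] yaw 126.3 q7 1.83 tilt [ 0.001  0.    -1.   ] w 0.0853 -> shift [-0.017 -0.01   0.848] turn 0.009
```

View pics/w3.png

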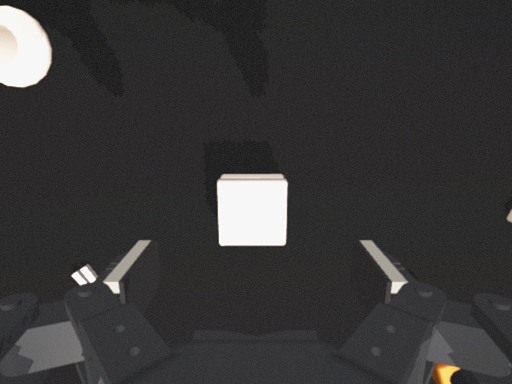

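Tin at columns 218–288, square and centred. I'll grip it and lift.

apply_moves(
  targets=[
    [[0,0,0.3],0,0],
    [[0,0,0.6],0,0],
    [[0,0,0.75],0,0],
    [[0,0,0.81],0,0],
    [[0,0,0.81],0,0],
    [[0,0,0.81],0,1],
    [[0,0,0.81],0,1],
    [[0,0,0.81],0,1],
    [[0,0,0.81],0,1],
    [[0,0,0.81],0,1],
    [[0,0,0.81],0,1],
    [[0,0,0.81],0,1],
    [[0,0,0.81],0,1],
  ],
)

```text
time: 10.7
eef_pos: [0.6752, 0.0108, 0.0107]
ee_rot: [-0.981, 2.983, -0.001]
wrist_force: [-1.8, -0.2, 8.4]
gripper_width: 0.0423
grasp_force: 61.8
```

apply_moves(
  targets=[
    [[0,0,-0.1],0,1],
    [[0,0,-0.3],0,1],
    [[0,0,-0.6],0,1],
    [[0,0,-0.9],0,1],
    [[0,0,-1],0,1],
    [[0,0,-1],0,1],
  ],
)

```text
time: 11.3
eef_pos: [0.6753, 0.0108, 0.0914]
ee_rot: [-0.981, 2.982, -0.001]
wrist_force: [-0.5, 0.2, -0.5]
gripper_width: 0.0424
grasp_force: 60.9
```

Run:
```python
from h2 import *
go(.525,.192,.06,126)
```

```text
t 11.3 pos [0.6753 0.0108 0.0914] yaw 126.4 q7 1.84 tilt [-0.002 -0.001 -1.   ] w 0.0424 -> shift [0.169 2.939 0.388] turn 0.013
```

apply_moves(
  targets=[
    [[0,0.25,0],0,1],
    [[0.03,0.6,0],0,1],
    [[0.06,0.9,0],0,1],
    [[0.06,1,0],0,1],
  ],
)

```text
time: 11.7
eef_pos: [0.6217, 0.0744, 0.0891]
ee_rot: [0.984, -2.982, -0.002]
wrist_force: [0.4, 0.7, -0.4]
gripper_width: 0.0425
grasp_force: 60.9
```

apply_moves(
  targets=[
    [[0,0.4,0],0,1],
    [[0.03,0.8,0],0,1],
    [[0.06,1,0],0,1],
  ],
)

```text
time: 12.0
eef_pos: [0.5706, 0.1358, 0.0892]
ee_rot: [0.984, -2.982, -0.001]
wrist_force: [0.5, 0.0, -1.6]
gripper_width: 0.0426
grasp_force: 60.9
```

apply_moves(
  targets=[
    [[0,0.4,0],0,1],
    [[0.03,0.7,0],0,1],
    [[0.05,0.94,0],0,1],
    [[0.05,0.94,0.2],0,1],
    [[0.05,0.94,0.3],0,1],
    [[0.05,0.94,0.3],0,1],
    [[0.05,0.94,0.3],0,1],
  ],
)

```text
time: 12.7
eef_pos: [0.5245, 0.1916, 0.0656]
ee_rot: [0.98, -2.984, 0.0]
wrist_force: [0.7, -0.2, -0.9]
gripper_width: 0.0421
grasp_force: 61.0
```

Run:
```python
from h2 import *
go(.525,.192,.0467,126)
p=snapshot("side"); X=cloud(p); cv2.imwrite("pics/s2.png",cv2.resize(p["color"][170:340,150:350],None,fx=3,fy=3))
```

```text
t 12.7 pos [0.5245 0.1916 0.0656] yaw 126.4 q7 1.39 tilt [ 0. -0. -1.] w 0.0421 -> shift [-0.009  0.001  0.236] turn 0.012
```

View pics/s2.png

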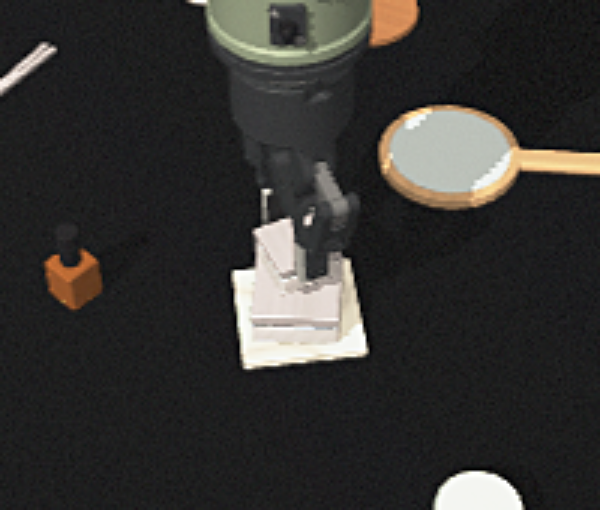

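The small tin hangs over the large one, around (295,260) in the crop. I'll lower it slowly.

apply_moves(
  targets=[
    [[0,0,0.06],0,1],
    [[0,0,0.12],0,1],
    [[0,0,0.17],0,1],
    [[0,0,0.2],0,1],
    [[0,0,0.22],0,1],
    [[0,0,0.22],0,1],
    [[0,0,0.22],0,1],
  ],
)

```text
time: 13.45
eef_pos: [0.5242, 0.1921, 0.0481]
ee_rot: [-0.981, 2.984, -0.0]
wrist_force: [-1.0, -0.1, -0.9]
gripper_width: 0.0425
grasp_force: 61.0
```

apply_moves(
  targets=[
    [[0,0,0.015],0,1],
    [[0,0,0.015],0,1],
    [[0,0,0.015],0,0.35],
    [[0,0,0.015],0,0.3],
    [[0,0,0.015],0,0],
    [[0,0,0.015],0,0],
    [[0,0,0.015],0,0],
    [[0,0,0.015],0,0],
    [[0,0,-0.2],0,0],
    [[0,0,-0.6],0,0],
    [[0,0,-1],0,0],
    [[0,0,-1],0,0],
  ],
)

```text
time: 14.65
eef_pos: [0.5255, 0.1927, 0.1316]
ee_rot: [-0.98, 2.98, 0.001]
wrist_force: [0.4, -0.0, -1.4]
gripper_width: 0.0855
grasp_force: 0.0
```

apply_moves(
  targets=[
    [[0,0,0],0.3,0],
    [[0,0,0],0.6,0],
    [[0,0,0],0.9,0],
    [[0,0,0],1,0],
    [[0,0,0],1,0],
    [[0,0,0],1,0],
  ],
)

```text
time: 15.25
eef_pos: [0.5241, 0.192, 0.1278]
ee_rot: [0.18, -3.136, 0.001]
wrist_force: [0.3, -0.2, -0.0]
gripper_width: 0.0855
grasp_force: 0.0
```

Run:
```python
from h2 import *
go(.566,-.356,.09,90)
p=snapshot("top"); X=cloud(p)
for q in ["tin_large_center","tin_small_center","jar_wide_center"]:
  for r in trace(p,q)[:2]:
    P=X[r["mask"]&(p["z_map"]>0)]; t=np.percentile(P[:,2],95);T=P[P[:,2]>t-.006]; print(q,r["confidence"],t,T.mean(0).round(3),cv2.minAreaRect((T[:,:2]*1000).astype(np.float32)))
```

```text
t 15.2 pos [0.5241 0.192  0.1278] yaw 96.6 q7 1.05 tilt [ 0. -0. -1.] w 0.0855 -> shift [ 0.263 -6.865  0.475] turn 0.219
jar_wide_center 0.82 0.04165169820377282 [ 0.568 -0.357  0.039] ((567.8424072265625, -356.4465637207031), (59.39942932128906, 61.66554260253906), 1.7909350395202637)
```

apply_moves(
  targets=[
    [[0,0,0],0.22,0],
    [[0,0,0],0.22,0],
  ],
)

```text
time: 15.65
eef_pos: [0.5242, 0.192, 0.1281]
ee_rot: [-0.008, -3.142, 0.0]
wrist_force: [-0.5, 0.4, -0.4]
gripper_width: 0.0854
grasp_force: 0.0
```

apply_moves(
  targets=[
    [[-0.3,-0.5,0],0,0],
    [[-0.5,-1,0],0,0],
    [[-0.5,-1,0],0,0],
  ],
)

```text
time: 15.95
eef_pos: [0.5657, 0.1056, 0.1278]
ee_rot: [0.01, 3.141, -0.005]
wrist_force: [0.5, 0.7, 0.4]
gripper_width: 0.0851
grasp_force: 0.0
```

apply_moves(
  targets=[
    [[0,-0.6,0],0,0],
    [[0,-1,0],0,0],
  ],
)

```text
time: 16.15
eef_pos: [0.5634, 0.0296, 0.128]
ee_rot: [-0.0, -3.141, 0.002]
wrist_force: [-0.5, -0.2, 0.7]
gripper_width: 0.0855
grasp_force: 0.0
```

apply_moves(
  targets=[
    [[0,-0.6,0],0,0],
    [[0,-1,0],0,0],
  ],
)

```text
time: 16.35
eef_pos: [0.563, -0.0512, 0.1281]
ee_rot: [-0.003, -3.141, 0.002]
wrist_force: [0.8, -0.3, 0.3]
gripper_width: 0.0854
grasp_force: 0.0
```

apply_moves(
  targets=[
    [[0,-0.6,0],0,0],
    [[0,-1,0],0,0],
  ],
)

```text
time: 16.55
eef_pos: [0.5627, -0.1314, 0.1281]
ee_rot: [-0.003, -3.141, 0.002]
wrist_force: [-0.1, -0.5, -0.3]
gripper_width: 0.0853
grasp_force: 0.0
```

apply_moves(
  targets=[
    [[0,-0.6,0],0,0],
    [[0,-1,0],0,0],
  ],
)

```text
time: 16.75
eef_pos: [0.5623, -0.2114, 0.1281]
ee_rot: [-0.003, -3.141, 0.002]
wrist_force: [0.3, 0.7, 0.8]
gripper_width: 0.0853
grasp_force: 0.0
```

apply_moves(
  targets=[
    [[0,-0.6,0],0,0],
    [[0,-1,0],0,0],
  ],
)

```text
time: 16.95
eef_pos: [0.5618, -0.2915, 0.1281]
ee_rot: [-0.003, -3.141, 0.002]
wrist_force: [0.2, 0.6, 0.5]
gripper_width: 0.0855
grasp_force: 0.0
```

apply_moves(
  targets=[
    [[0,-0.5,0],0,0],
    [[0,-0.85,0.2],0,0],
    [[0,-0.85,0.4],0,0],
    [[0,-0.85,0.4],0,0],
    [[0,-0.85,0.4],0,0],
  ],
)

```text
time: 17.45
eef_pos: [0.5627, -0.3554, 0.0965]
ee_rot: [0.002, 3.141, 0.001]
wrist_force: [-0.2, 0.2, 0.4]
gripper_width: 0.0852
grasp_force: 0.0
```

Run:
```python
from h2 import *
go(.567,-.356,.012,90)
p=snapshot("top"); X=cloud(p)
for q in ["tin_large_center","tin_small_center"]:
  for r in trace(p,q)[:2]:
    P=X[r["mask"]&(p["z_map"]>0)]; t=np.percentile(P[:,2],95);T=P[P[:,2]>t-.006]; print(q,r["confidence"],t,T.mean(0).round(3),cv2.minAreaRect((T[:,:2]*1000).astype(np.float32)))
p=snapshot("wrist"); cv2.imwrite("pics/w4.png",p["color"])
```

```text
t 17.4 pos [ 0.5627 -0.3554  0.0965] yaw 89.9 q7 1.84 tilt [-0.  0. -1.] w 0.0852 -> shift [-0.054 -0.008  1.057] turn -0.002
tin_large_center 0.76 0.0399659389846778 [0.523 0.192 0.037] ((526.7427978515625, 194.04148864746094), (59.82391357421875, 59.51312255859375), 7.586709499359131)
tin_large_center 0.57 0.06307665989030443 [0.525 0.193 0.06 ] ((525.6563720703125, 193.23944091796875), (44.85744094848633, 43.729862213134766), 37.06534957885742)
tin_small_center 0.64 0.06319952678110351 [0.525 0.193 0.06 ] ((525.0429077148438, 193.08958435058594), (43.17939376831055, 42.62467575073242), 38.460758209228516)
tin_small_center 0.38 0.04003826618909447 [0.523 0.187 0.037] ((525.9241943359375, 193.30738830566406), (58.480323791503906, 57.79674530029297), 8.39865779876709)
```

View pics/w4.png

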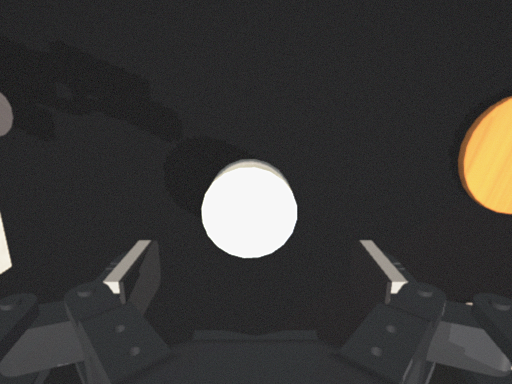

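The tin stack measures well: the centres agree within 2 mm. The wide jar at columns 202–298 sits about 3 mm toward −y of the pad centre, so I'll correct for that and grip.

apply_moves(
  targets=[
    [[-0.05,-0.03,0.1],0,0],
    [[-0.05,-0.03,0.3],0,0],
    [[-0.05,-0.03,0.4],0,0],
    [[-0.05,-0.03,0.4],0,0],
  ],
)

```text
time: 18.05
eef_pos: [0.5656, -0.358, 0.0622]
ee_rot: [-0.005, -3.139, -0.002]
wrist_force: [0.2, -0.1, 0.9]
gripper_width: 0.0856
grasp_force: 0.0
```

apply_moves(
  targets=[
    [[0,0,0.3],0,0],
    [[0,0,0.5],0,0],
    [[0,0,0.62],0,0],
    [[0,0,0.66],0,0],
    [[0,0,0.66],0,0],
    [[0,0,0.66],0,1],
    [[0,0,0.66],0,1],
    [[0,0,0.66],0,1],
    [[0,0,0.66],0,1],
    [[0,0,0.66],0,1],
    [[0,0,0.66],0,1],
    [[0,0,0.66],0,1],
  ],
)

```text
time: 19.25
eef_pos: [0.5668, -0.3587, 0.0126]
ee_rot: [0.005, 3.141, -0.001]
wrist_force: [-2.1, 1.1, 8.9]
gripper_width: 0.0623
grasp_force: 64.8
```

apply_moves(
  targets=[
    [[0,0,-0.1],0,1],
    [[0,0,-0.3],0,1],
    [[0,0,-0.6],0,1],
    [[0,0,-0.7],0,1],
    [[0,0,-0.7],0,1],
  ],
)

```text
time: 19.75
eef_pos: [0.567, -0.3589, 0.069]
ee_rot: [0.005, 3.14, -0.002]
wrist_force: [0.3, 0.5, -1.5]
gripper_width: 0.0622
grasp_force: 65.8
```

Run:
```python
from h2 import *
go(.533,-.155,.03,90)
```

```text
t 19.8 pos [ 0.567  -0.3589  0.069 ] yaw 89.8 q7 1.84 tilt [-0.002 -0.001 -1.   ] w 0.0622 -> shift [0.435 2.548 0.483] turn -0.007
```

apply_moves(
  targets=[
    [[0.05,0.25,0],0,1],
    [[0.1,0.6,0],0,1],
    [[0.15,0.9,0],0,1],
    [[0.15,1,0],0,1],
  ],
)

```text
time: 20.15
eef_pos: [0.5543, -0.2758, 0.0668]
ee_rot: [-0.002, -3.14, -0.002]
wrist_force: [1.2, -0.6, -2.5]
gripper_width: 0.0619
grasp_force: 65.9
```

apply_moves(
  targets=[
    [[0.05,0.4,0],0,1],
    [[0.1,0.8,0],0,1],
    [[0.15,1,0],0,1],
  ],
)

```text
time: 20.45
eef_pos: [0.5428, -0.1959, 0.0669]
ee_rot: [-0.002, -3.141, -0.002]
wrist_force: [0.5, -1.2, -1.2]
gripper_width: 0.0625
grasp_force: 66.0
```

apply_moves(
  targets=[
    [[0.05,0.3,0],0,1],
    [[0.13,0.54,0.2],0,1],
    [[0.13,0.54,0.35],0,1],
    [[0.13,0.54,0.4],0,1],
    [[0.13,0.54,0.4],0,1],
    [[0.13,0.54,0.4],0,1],
  ],
)

```text
time: 21.05
eef_pos: [0.5328, -0.156, 0.0355]
ee_rot: [0.007, 3.141, -0.001]
wrist_force: [0.2, 0.8, -1.6]
gripper_width: 0.0621
grasp_force: 66.0
```

Run:
```python
from h2 import *
go(.533,-.155,.0206,90)
```

```text
t 21.1 pos [ 0.5328 -0.156   0.0355] yaw 89.8 q7 1.47 tilt [-0. -0. -1.] w 0.0621 -> shift [-0.002  0.013  0.186] turn -0.008
```

apply_moves(
  targets=[
    [[0,0,0.06],0,1],
    [[0,0,0.11],0,1],
    [[0,0,0.15],0,1],
    [[0,0,0.17],0,1],
    [[0,0,0.175],0,1],
    [[0,0,0.175],0,1],
  ],
)

```text
time: 21.65
eef_pos: [0.5327, -0.1552, 0.0213]
ee_rot: [-0.005, -3.142, 0.0]
wrist_force: [0.5, -0.8, -1.9]
gripper_width: 0.0626
grasp_force: 66.0
```

apply_moves(
  targets=[
    [[0,0,0.008],0,1],
    [[0,0,0.008],0,1],
    [[0,0,0.008],0,0.15],
    [[0,0,0.008],0,0.1],
    [[0,0,0.008],0,0],
    [[0,0,0.008],0,0],
    [[0,0,0.008],0,0],
    [[0,0,-0.2],0,0],
    [[0,0,-0.6],0,0],
    [[0,0,-1],0,0],
    [[0,0,-1],0,0],
  ],
)

```text
time: 22.75
eef_pos: [0.5341, -0.1555, 0.1048]
ee_rot: [0.006, 3.137, -0.002]
wrist_force: [0.2, -0.4, -1.2]
gripper_width: 0.0854
grasp_force: 0.0
```

apply_moves(
  targets=[
    [[0.15,0.5,0],0,0],
    [[0.3,1,0],0,0],
    [[0.3,1,0],0,0],
  ],
)

```text
time: 23.05
eef_pos: [0.5079, -0.0699, 0.1012]
ee_rot: [0.004, -3.141, -0.004]
wrist_force: [0.8, -0.8, -0.7]
gripper_width: 0.0853
grasp_force: 0.0
```

apply_moves(
  targets=[
    [[0.15,0.5,0],0,0],
    [[0.3,1,0],0,0],
    [[0.3,1,0],0,0],
  ],
)

```text
time: 23.35
eef_pos: [0.4841, 0.01, 0.1012]
ee_rot: [0.005, -3.141, -0.003]
wrist_force: [0.9, -2.3, -0.1]
gripper_width: 0.0853
grasp_force: 0.0
```

apply_moves(
  targets=[
    [[0.15,0.5,0],0,0],
    [[0.3,1,0],0,0],
    [[0.3,1,0],0,0],
  ],
)

```text
time: 23.65
eef_pos: [0.4603, 0.0898, 0.1011]
ee_rot: [0.005, -3.141, -0.003]
wrist_force: [0.8, -0.8, 0.4]
gripper_width: 0.0852
grasp_force: 0.0
```

apply_moves(
  targets=[
    [[0.15,0.5,0],0,0],
    [[0.3,1,0],0,0],
    [[0.3,1,0],0,0],
  ],
)

```text
time: 23.95
eef_pos: [0.4364, 0.1697, 0.1011]
ee_rot: [0.005, -3.141, -0.003]
wrist_force: [0.7, -1.4, 0.2]
gripper_width: 0.0853
grasp_force: 0.0
```

apply_moves(
  targets=[
    [[0.15,0.5,0],0,0],
    [[0.3,1,0],0,0],
    [[0.3,1,0],0,0],
  ],
)

```text
time: 24.25
eef_pos: [0.4126, 0.2495, 0.101]
ee_rot: [0.005, -3.141, -0.004]
wrist_force: [0.6, -1.4, 0.3]
gripper_width: 0.0854
grasp_force: 0.0
```

apply_moves(
  targets=[
    [[0.15,0.5,0],0,0],
    [[0.3,1,0],0,0],
    [[0.3,1,0],0,0],
    [[0.3,1,0],0,0],
  ],
)

```text
time: 24.65
eef_pos: [0.3906, 0.3248, 0.101]
ee_rot: [-0.004, -3.142, 0.001]
wrist_force: [0.7, 0.3, 0.4]
gripper_width: 0.0854
grasp_force: 0.0
```

Run:
```python
from h2 import *
go(.387,.344,.011,90)
p=snapshot("top"); X=cloud(p)
for q in ["jar_wide_center","coaster_round_top"]:
  for r in trace(p,q)[:2]:
    P=X[r["mask"]&(p["z_map"]>0)]; t=np.percentile(P[:,2],95);T=P[P[:,2]>t-.006]; print(q,r["confidence"],t,T.mean(0).round(3),cv2.minAreaRect((T[:,:2]*1000).astype(np.float32)))
p=snapshot("wrist"); cv2.imwrite("pics/w5.png",p["color"])
```

```text
t 24.6 pos [0.3906 0.3248 0.101 ] yaw 89.9 q7 0.73 tilt [ 0.    -0.001 -1.   ] w 0.0854 -> shift [0.046 0.241 1.125] turn -0.005
jar_wide_center 0.74 0.04957625557489675 [ 0.533 -0.153  0.047] ((533.1924438476562, -153.42979431152344), (60.68016052246094, 61.18555450439453), 87.8502426147461)
coaster_round_top 0.81 0.018417035140273152 [ 0.538 -0.134  0.028] ((525.2440185546875, -147.08847045898438), (79.95795440673828, 52.5061149597168), 48.885765075683594)
```

View pics/w5.png

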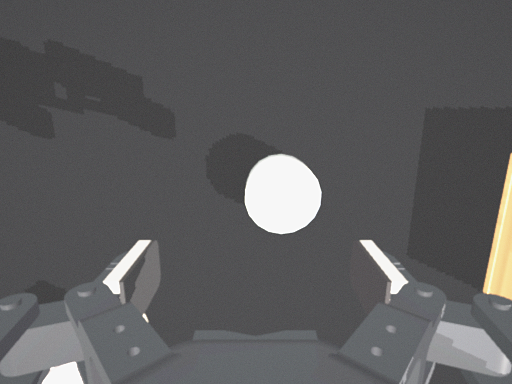

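The wide jar is placed at (0.533, −0.154). The middle jar shows at px (283,195), which fits (0.386, 0.343).

apply_moves(
  targets=[
    [[0.03,0.12,0],0,0],
    [[0.055,0.235,0.1],0,0],
    [[0.055,0.235,0.3],0,0],
    [[0.055,0.235,0.4],0,0],
    [[0.055,0.235,0.4],0,0],
  ],
)

```text
time: 25.35
eef_pos: [0.3854, 0.344, 0.0681]
ee_rot: [-0.005, -3.14, 0.002]
wrist_force: [0.1, -0.1, 1.1]
gripper_width: 0.0852
grasp_force: 0.0
```

apply_moves(
  targets=[
    [[0,0,0.3],0,0],
    [[0,0,0.55],0,0],
    [[0,0,0.68],0,0],
    [[0,0,0.72],0,0],
    [[0,0,0.72],0,0],
    [[0,0,0.72],0,1],
    [[0,0,0.72],0,1],
    [[0,0,0.72],0,1],
    [[0,0,0.72],0,1],
    [[0,0,0.72],0,1],
    [[0,0,0.72],0,1],
    [[0,0,0.72],0,1],
    [[0,0,0.72],0,1],
  ],
)

```text
time: 26.65
eef_pos: [0.3862, 0.3443, 0.0127]
ee_rot: [0.005, 3.141, 0.001]
wrist_force: [-2.0, -1.7, 15.7]
gripper_width: 0.0505
grasp_force: 59.8
```

apply_moves(
  targets=[
    [[0,0,-0.1],0,1],
    [[0,0,-0.3],0,1],
    [[0,0,-0.6],0,1],
    [[0,0,-0.9],0,1],
    [[0,0,-1],0,1],
    [[0,0,-1],0,1],
  ],
)

```text
time: 27.25
eef_pos: [0.3862, 0.3444, 0.0926]
ee_rot: [0.005, 3.14, 0.002]
wrist_force: [-1.3, -0.6, -2.0]
gripper_width: 0.0501
grasp_force: 62.4
```

apply_moves(
  targets=[
    [[0,0,-0.2],0,1],
    [[0,0,-0.4],0,1],
    [[0,0,-0.4],0,1],
  ],
)

```text
time: 27.55
eef_pos: [0.3862, 0.3444, 0.1242]
ee_rot: [0.005, 3.141, 0.001]
wrist_force: [-0.6, 0.2, -1.4]
gripper_width: 0.0498
grasp_force: 62.4
```

Run:
```python
from h2 import *
go(.533,-.154,.1,90)
```

```text
t 27.6 pos [0.3862 0.3444 0.1242] yaw 89.8 q7 0.71 tilt [-0.001  0.001 -1.   ] w 0.0498 -> shift [-1.856 -6.224  0.299] turn -0.006
```

apply_moves(
  targets=[
    [[-0.07,-0.25,0],0,1],
    [[-0.17,-0.55,0],0,1],
    [[-0.265,-0.89,0],0,1],
  ],
)

```text
time: 27.85
eef_pos: [0.4066, 0.2722, 0.1224]
ee_rot: [-0.004, -3.14, 0.001]
wrist_force: [0.9, -0.5, -0.9]
gripper_width: 0.0504
grasp_force: 62.5
```

apply_moves(
  targets=[
    [[-0.13,-0.44,0],0,1],
    [[-0.265,-0.89,0],0,1],
  ],
)

```text
time: 28.05
eef_pos: [0.4276, 0.2004, 0.1224]
ee_rot: [-0.004, -3.14, 0.001]
wrist_force: [0.9, 0.2, -1.0]
gripper_width: 0.0499
grasp_force: 62.5
```

apply_moves(
  targets=[
    [[-0.13,-0.44,0],0,1],
    [[-0.265,-0.89,0],0,1],
  ],
)

```text
time: 28.25
eef_pos: [0.4486, 0.1289, 0.1225]
ee_rot: [-0.005, -3.14, 0.0]
wrist_force: [1.0, 0.7, -0.9]
gripper_width: 0.05
grasp_force: 62.5
```

apply_moves(
  targets=[
    [[-0.13,-0.44,0],0,1],
    [[-0.265,-0.89,0],0,1],
  ],
)

```text
time: 28.45
eef_pos: [0.4696, 0.0577, 0.1225]
ee_rot: [-0.005, -3.14, -0.0]
wrist_force: [1.0, -0.4, -1.0]
gripper_width: 0.0499
grasp_force: 62.5
```

apply_moves(
  targets=[
    [[-0.13,-0.44,0],0,1],
    [[-0.265,-0.89,0],0,1],
  ],
)

```text
time: 28.65
eef_pos: [0.4905, -0.0136, 0.1224]
ee_rot: [-0.005, -3.14, -0.001]
wrist_force: [1.2, -0.2, -1.9]
gripper_width: 0.0501
grasp_force: 62.5
```

apply_moves(
  targets=[
    [[-0.13,-0.44,0],0,1],
    [[-0.265,-0.89,0],0,1],
  ],
)

```text
time: 28.85
eef_pos: [0.5115, -0.0848, 0.1223]
ee_rot: [-0.005, -3.14, -0.001]
wrist_force: [0.9, 1.3, -0.4]
gripper_width: 0.05
grasp_force: 62.5
```

apply_moves(
  targets=[
    [[-0.1,-0.35,0],0,1],
    [[-0.2,-0.7,0],0,1],
    [[-0.265,-0.89,0],0,1],
    [[-0.265,-0.89,0.2],0,1],
    [[-0.265,-0.89,0.4],0,1],
    [[-0.265,-0.89,0.5],0,1],
    [[-0.265,-0.89,0.5],0,1],
    [[-0.265,-0.89,0.5],0,1],
  ],
)

```text
time: 29.65
eef_pos: [0.5327, -0.1546, 0.0837]
ee_rot: [-0.005, -3.141, -0.0]
wrist_force: [0.4, -0.3, -0.5]
gripper_width: 0.0501
grasp_force: 62.5
```

Run:
```python
from h2 import *
go(.533,-.154,.0587,90)
p=snapshot("side"); cv2.imwrite("pics/s3.png",cv2.resize(p["color"][80:230,180:380],None,fx=3,fy=3))
```

```text
t 29.6 pos [ 0.5327 -0.1546  0.0837] yaw 89.8 q7 1.51 tilt [ 0.  0. -1.] w 0.0501 -> shift [-0.004  0.008  0.313] turn -0.006
```

View pics/s3.png

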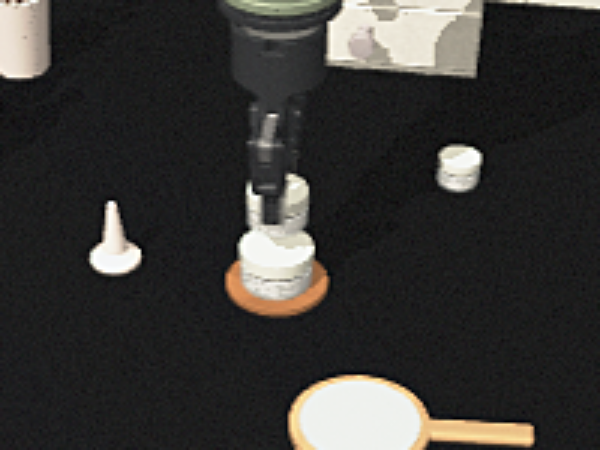

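The middle jar is above the wide one at (278,205) and centred, so I'll lower it.

apply_moves(
  targets=[
    [[0,0,0.08],0,1],
    [[0,0,0.16],0,1],
    [[0,0,0.23],0,1],
    [[0,0,0.27],0,1],
    [[0,0,0.29],0,1],
    [[0,0,0.3],0,1],
    [[0,0,0.3],0,1],
    [[0,0,0.3],0,1],
  ],
)

```text
time: 30.5
eef_pos: [0.5327, -0.1548, 0.0599]
ee_rot: [0.005, 3.141, -0.0]
wrist_force: [0.4, -0.8, -0.5]
gripper_width: 0.0505
grasp_force: 62.5
```

apply_moves(
  targets=[
    [[0,0,0.015],0,1],
    [[0,0,0.015],0,1],
    [[0,0,0.015],0,0.25],
    [[0,0,0.015],0,0.2],
    [[0,0,0.015],0,0],
    [[0,0,0.015],0,0],
    [[0,0,0.015],0,0],
    [[0,0,0.015],0,0],
    [[0,0,-0.2],0,0],
    [[0,0,-0.6],0,0],
    [[0,0,-0.8],0,0],
    [[0,0,-0.8],0,0],
  ],
)

```text
time: 31.7
eef_pos: [0.5335, -0.155, 0.1256]
ee_rot: [0.005, 3.139, -0.001]
wrist_force: [-0.3, -0.5, -0.2]
gripper_width: 0.0857
grasp_force: 0.0
```

apply_moves(
  targets=[
    [[0.3,-0.4,0],0,0],
    [[0.61,-0.81,0],0,0],
    [[0.61,-0.81,0],0,0],
  ],
)

```text
time: 32.0
eef_pos: [0.4802, -0.2239, 0.1229]
ee_rot: [-0.015, -3.138, 0.003]
wrist_force: [0.8, 0.9, -0.4]
gripper_width: 0.0856
grasp_force: 0.0
```

apply_moves(
  targets=[
    [[0.3,-0.4,0],0,0],
    [[0.61,-0.81,0],0,0],
    [[0.61,-0.81,0],0,0],
  ],
)

```text
time: 32.3
eef_pos: [0.4312, -0.2881, 0.1229]
ee_rot: [-0.015, -3.139, 0.002]
wrist_force: [0.9, 0.2, 0.4]
gripper_width: 0.0853
grasp_force: 0.0
```

apply_moves(
  targets=[
    [[0.3,-0.4,0],0,0],
    [[0.61,-0.81,0.2],0,0],
    [[0.61,-0.81,0.4],0,0],
    [[0.61,-0.81,0.4],0,0],
    [[0.61,-0.81,0.4],0,0],
  ],
)

```text
time: 32.8
eef_pos: [0.3864, -0.3477, 0.0917]
ee_rot: [-0.003, -3.142, -0.001]
wrist_force: [0.4, -0.1, 0.8]
gripper_width: 0.0856
grasp_force: 0.0
```

Run:
```python
from h2 import *
go(.387,-.349,.011,90)
p=snapshot("top"); X=cloud(p)
for q in ["jar_wide_center","jar_middle_center"]:
  for r in trace(p,q)[:2]:
    P=X[r["mask"]&(p["z_map"]>0)]; t=np.percentile(P[:,2],95);T=P[P[:,2]>t-.006]; print(q,r["confidence"],t,T.mean(0).round(3),cv2.minAreaRect((T[:,:2]*1000).astype(np.float32)))
p=snapshot("wrist"); cv2.imwrite("pics/w6.png",p["color"])
```

```text
t 32.8 pos [ 0.3864 -0.3477  0.0917] yaw 89.9 q7 1.85 tilt [ 0.     0.001 -1.   ] w 0.0856 -> shift [-0.007 -0.017  1.009] turn -0.004
jar_wide_center 0.69 0.05026528069544822 [ 0.519 -0.141  0.047] ((522.2742919921875, -142.39132690429688), (59.89065170288086, 30.504995346069336), 48.70133590698242)
jar_middle_center 0.62 0.08361379377943498 [ 0.533 -0.152  0.081] ((532.9267578125, -152.28326416015625), (48.50025939941406, 48.5450553894043), 27.750438690185547)
```

View pics/w6.png

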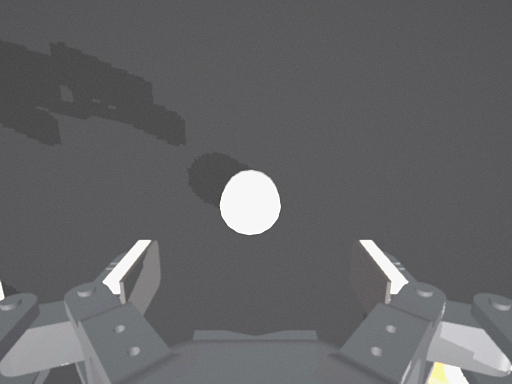

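Narrow jar at px (250,203), about 4 mm toward −y. The middle jar sits centred on the wide one. I'll grip the narrow jar.

apply_moves(
  targets=[
    [[0,-0.04,0.1],0,0],
    [[0,-0.04,0.4],0,0],
    [[0,-0.04,0.7],0,0],
    [[0,-0.04,0.9],0,0],
    [[0,-0.04,1],0,0],
    [[0,-0.04,1],0,0],
    [[0,-0.04,1],0,0],
    [[0,-0.04,1],0,1],
    [[0,-0.04,1],0,1],
    [[0,-0.04,1],0,1],
    [[0,-0.04,1],0,1],
    [[0,-0.04,1],0,1],
    [[0,-0.04,1],0,1],
    [[0,-0.04,1],0,1],
    [[0,-0.04,1],0,1],
    [[0,-0.04,1],0,1],
  ],
)

```text
time: 34.6
eef_pos: [0.3857, -0.3521, 0.0124]
ee_rot: [0.005, 3.141, -0.001]
wrist_force: [-2.1, 2.4, 14.4]
gripper_width: 0.0379
grasp_force: 58.8
```

apply_moves(
  targets=[
    [[0,0,-0.1],0,1],
    [[0,0,-0.3],0,1],
    [[0,0,-0.6],0,1],
    [[0,0,-0.9],0,1],
    [[0,0,-1],0,1],
    [[0,0,-1],0,1],
  ],
)

```text
time: 35.2
eef_pos: [0.3859, -0.3523, 0.0926]
ee_rot: [0.006, 3.14, -0.002]
wrist_force: [0.1, -0.3, -0.6]
gripper_width: 0.038
grasp_force: 60.2
```

apply_moves(
  targets=[
    [[0,0,-0.2],0,1],
    [[0,0,-0.5],0,1],
    [[0,0,-0.6],0,1],
    [[0,0,-0.6],0,1],
  ],
)

```text
time: 35.6
eef_pos: [0.3857, -0.3521, 0.1397]
ee_rot: [0.005, 3.141, -0.001]
wrist_force: [0.6, 0.1, -0.6]
gripper_width: 0.0381
grasp_force: 60.2
```

Run:
```python
from h2 import *
go(.533,-.1545,.12,90)
```

```text
t 35.6 pos [ 0.3857 -0.3521  0.1397] yaw 89.8 q7 1.89 tilt [-0.    -0.001 -1.   ] w 0.0381 -> shift [-1.833  2.476  0.245] turn -0.007
```

apply_moves(
  targets=[
    [[-0.15,0.2,0],0,1],
    [[-0.35,0.5,0],0,1],
    [[-0.55,0.75,0],0,1],
    [[-0.61,0.825,0],0,1],
  ],
)

```text
time: 36.0
eef_pos: [0.4359, -0.2836, 0.1384]
ee_rot: [-0.0, -3.141, -0.002]
wrist_force: [-0.5, -0.3, -0.6]
gripper_width: 0.0378
grasp_force: 60.3
```

apply_moves(
  targets=[
    [[-0.3,0.4,0],0,1],
    [[-0.5,0.7,0],0,1],
    [[-0.61,0.825,0],0,1],
  ],
)

```text
time: 36.3
eef_pos: [0.4845, -0.218, 0.1386]
ee_rot: [-0.001, -3.141, -0.001]
wrist_force: [-0.4, -0.8, -0.2]
gripper_width: 0.0375
grasp_force: 60.3
```

apply_moves(
  targets=[
    [[-0.25,0.35,0],0,1],
    [[-0.45,0.65,0],0,1],
    [[-0.61,0.825,0],0,1],
    [[-0.61,0.825,0.1],0,1],
    [[-0.61,0.825,0.25],0,1],
    [[-0.61,0.825,0.3],0,1],
    [[-0.61,0.825,0.3],0,1],
    [[-0.61,0.825,0.3],0,1],
  ],
)

```text
time: 37.1
eef_pos: [0.5324, -0.155, 0.1157]
ee_rot: [-0.006, -3.141, 0.0]
wrist_force: [0.1, -0.5, 0.1]
gripper_width: 0.0383
grasp_force: 60.3
```

Run:
```python
from h2 import *
go(.532,-.154,.0924,90)
p=snapshot("side"); cv2.imwrite("pics/s4.png",cv2.resize(p["color"][80:230,180:380],None,fx=3,fy=3))
```

```text
t 37.1 pos [ 0.5324 -0.155   0.1157] yaw 89.8 q7 1.51 tilt [ 0. -0. -1.] w 0.0383 -> shift [0.005 0.012 0.291] turn -0.008
```

View pics/s4.png

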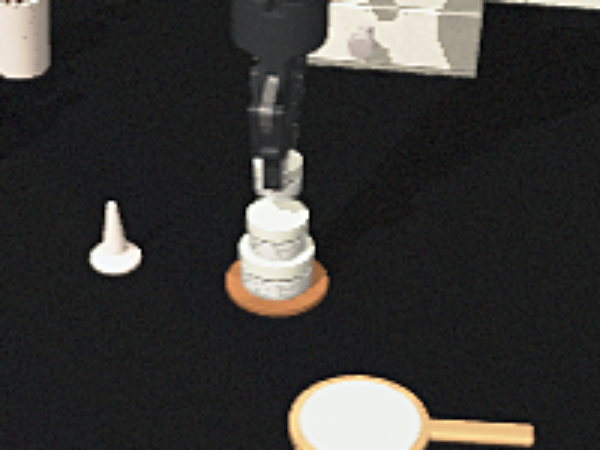

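The narrow jar is above the stack at (278,175) and centred on it. I'll lower it.

apply_moves(
  targets=[
    [[0,0,0.08],0,1],
    [[0,0,0.15],0,1],
    [[0,0,0.21],0,1],
    [[0,0,0.25],0,1],
    [[0,0,0.27],0,1],
    [[0,0,0.275],0,1],
    [[0,0,0.275],0,1],
    [[0,0,0.275],0,1],
  ],
)

```text
time: 37.95
eef_pos: [0.5327, -0.1544, 0.0939]
ee_rot: [0.005, 3.141, -0.0]
wrist_force: [0.0, -0.3, 0.3]
gripper_width: 0.0378
grasp_force: 60.3
```

apply_moves(
  targets=[
    [[0,0,0.01],0,1],
    [[0,0,0.018],0,1],
    [[0,0,0.018],0,1],
    [[0,0,0.018],0,0.4],
    [[0,0,0.018],0,0.35],
    [[0,0,0.018],0,0],
    [[0,0,0.018],0,0],
    [[0,0,0.018],0,0],
    [[0,0,0.018],0,0],
    [[0,0,0.018],0,0],
    [[0,0,-0.2],0,0],
    [[0,0,-0.6],0,0],
    [[0,0,-1],0,0],
    [[0,0,-1],0,0],
  ],
)

```text
time: 39.35
eef_pos: [0.534, -0.1546, 0.1772]
ee_rot: [0.006, 3.137, -0.002]
wrist_force: [-0.7, 0.4, -1.0]
gripper_width: 0.0852
grasp_force: 0.0
```

apply_moves(
  targets=[
    [[0.5,0.5,0],0,0],
    [[0.5,1,0],0,0],
    [[0.5,1,0],0,0],
  ],
)

```text
time: 39.65
eef_pos: [0.4924, -0.0689, 0.174]
ee_rot: [0.005, -3.142, -0.004]
wrist_force: [0.8, -1.1, -0.0]
gripper_width: 0.0853
grasp_force: 0.0
```

apply_moves(
  targets=[
    [[0.5,0.5,0],0,0],
    [[0.5,1,0],0,0],
    [[0.5,1,0],0,0],
    [[0.5,1,0],0,0],
    [[0.5,1,0],0,0],
  ],
)

```text
time: 40.15
eef_pos: [0.4534, 0.005, 0.1736]
ee_rot: [-0.007, -3.141, 0.001]
wrist_force: [-0.6, 0.0, 0.2]
gripper_width: 0.0855
grasp_force: 0.0
```

Run:
```python
from h2 import *
go(.5,0,.2,90)
for n in ["top","side"]:
  p=snapshot(n); X=cloud(p)
  for q in ["jar_narrow_center","jar_middle_center","jar_wide_center","tin_small_center","tin_large_center"]:
    for r in trace(p,q)[:1]:
      P=X[r["mask"]&(p["z_map"]>0)]; t=np.percentile(P[:,2],95);T=P[P[:,2]>t-.006]; print(n,q,round(r["confidence"],2),t.round(3),np.round(cv2.minAreaRect((T[:,:2]*1000).astype(np.float32))[0]))
cv2.imwrite("pics/s5.png",cv2.resize(p["color"],(768,576)))
```

```text
t 40.1 pos [0.4534 0.005  0.1736] yaw 89.8 q7 1.22 tilt [ 0. -0. -1.] w 0.0855 -> shift [-0.582 -0.06  -0.331] turn -0.008
top jar_middle_center 0.66 0.087 [ 524. -150.]
top jar_wide_center 0.58 0.049 [ 523. -142.]
top tin_small_center 0.64 0.063 [525. 193.]
top tin_large_center 0.63 0.039 [526. 193.]
side jar_narrow_center 0.61 0.112 [ 531. -152.]
side jar_middle_center 0.61 0.081 [ 528. -139.]
side jar_wide_center 0.8 0.047 [ 533. -138.]
side tin_large_center 0.55 0.038 [525. 194.]
```

View pics/s5.png

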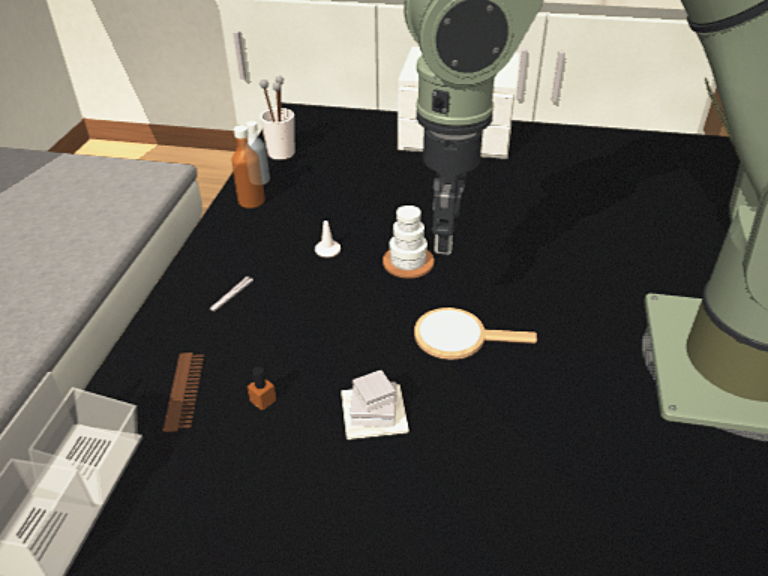

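Both stacks stand centred: jars at (408,240), tins at (375,400). The arm is clear of everything, and the cone, bottle and mirror have not moved.

```bash
python3 -c "
from plant import *
print(hand_in())"
```

```text
the job is handed in; nothing more can be done
None
```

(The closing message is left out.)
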